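# Clip the lever tray's axle and raise the remote

## Task

Take the white retaining clip from its cork stand, set it astride the groove in the tray's axle from above, legs down, and push it straight down by feel until it snaps over the axle and sits fully home, without ever pushing harder than about 25 N. Let go of the clip, and then press the lever all the way down so that the shelf with the black remote is fully raised and stays up, with the clip still in place. Do not disturb the other things on the sideboard.

Things in the scene. Friction and masses are not known exactly. Their poses are not given: they have to be found in the camera images.
- clip_tab (a point): Centre of the grip tab of the clip: a white plastic fork 60 mm tall, upright, legs down. Tab 16 mm wide (x) by 12 thick (y) by 30 tall; below it a crown 28 wide, 8 thick, 8 tall; then two sprung legs 8 thick, 25 over their outsides, ending 45 mm below this point. x runs across the legs, z up; same when turned half round. 28 g. At the start it stands in the cork stand's slot.
- clip: The clip; origin under the middle of its legs, 45 mm below the tab's centre, same axes. Its legs first touch the axle when clip_seat is about 12 mm above the groove's centre; spreading them takes about 5 to 12 N once the axle bears; then they snap under it.
- clip_seat (a point): Point between the clip's legs, 29 mm straight below the tab's centre, where the axle's centre line lies when the clip is fully home; the crown's underside, 6 mm above this point, then rests on the axle. Same axes as the clip.
- stand: Cork block 80 mm (x) by 50 mm (y) by 24 mm tall, fixed to the sideboard, with a slot 34 by 12.5 mm, 16 mm deep, that holds the clip; origin under its centre. The slot is long along x.
- groove (a point): Middle of the groove, on the axle's centre line. The level steel axle sticks out of the tray's pillar along y (free end to -y); z up; its yaw is the tray's. Groove floor 12 mm in diameter, 12 mm long between two collars 24 mm in diameter with chamfered inner rims. 71 to 88 mm above the sideboard at the start.
- axle: The axle, origin on its centre line 90 mm from the groove (+y). Loose in a worn slot: above about 2 N it slides down with the clip by up to 18 mm, differing each time and not known beforehand, then bears on rubber giving about 0.15 mm per N. The clip is home when a push of 15 to 20 N brings it no closer; over 25 N between clip and axle is a failure.
- lever_pad (a point): Middle of the top of the lever's pad, 32 (x) by 44 mm (y), at the robot's end of the white tray (base 240 by 130 mm, fixed). The see-saw turns about a line along y 80 mm above the sideboard, 95 mm from the pad. The pad starts 98 to 112 mm up, sloping; 4 to 6 N moves it down 25 to 35 mm along an arc to a firm stop at about 76 mm. It stays where it is left.
- shelf (a joint): Angle of the see-saw in rad: 0 with the shelf down, 0.36 with the lever fully down and the shelf fully up.
- votive_rim (a point): Centre of the rim of a glass votive cup, 68 mm in diameter, 62 mm tall, standing on a cork coaster 96 mm in diameter, 6 mm thick. A bystander.
- ac_remote: Silver air-conditioning remote lying flat, 145 by 42 by 18 mm, long along x, origin under its centre. A bystander.
- screwdriver: Screwdriver lying flat, 170 mm long, long along x. A bystander.
- bowl: White ceramic bowl, 110 mm in diameter, 35 mm tall, origin under its centre. A bystander.
- washer: Steel washer lying flat, 28 mm in diameter, 5 mm thick, origin under its centre. A bystander.
- battery_box: Small cardboard box, 30 by 55 by 18 mm, origin under its centre. A bystander.
Things that resemble listed ones, but are neither listed nor needed, are in the scene too. Of the things that look like the clip, the smaller one is meant.

How it is judged:
By the outcome, as a careful person would: the job done as asked, in the order asked, and still so for the second after the job is handed in, with the robot touching nothing.
It also fails if it takes over 48 s, if anything falls off the work surface, if the arm or the gripper's body presses on something with over 40 N, if the wrist force passes 120 N, or if a joint passes its speed limit or range.

## Robot

A 6-joint arm with a two-finger parallel gripper is mounted at the origin on the work surface. World frame = base frame: x ahead of the robot, y to its left, z up, the work surface at z = 0. Lengths are in m, angles in rad, forces in N, time in s.
With the tool pointing down it reaches from about 0.3 to 1 m from the base axis. Payload 5.1 kg.
Tool frame: the origin (TCP) lies on the front face of the gripper's body, between the roots of the fingers; the fingertips stand 78 mm ahead of it and the grasp point (between the pads) lies bot.hold_point_z ahead of it (bot.hold_point_z is the distance from the TCP to the grasp point, in m); z points along the fingers, y is the line along which they close (so a half turn about z gives the same grasp; the last joint's range is limited). The gripper opens to 95 mm and grips with 3 to 60 N. Pads are 20 mm wide; open, the fingers measure 119 mm over their backs; the gripper's body (75 mm by 180 mm) begins 59 mm behind the grasp point.
Start: joints at [-1.341, 0.124, 1.65, -0, 1.367, -0.083], TCP at [0.2, -0.618, 0.292] pointing down, gripper open.
Joint ranges: [-2.61, 2.61], [-1.02, 2.33], [0.03, 2.71], [-1.35, 4.49], [0.32, 2.68], [-2.91, 2.91]. Speed limits (rad/s): [2.57, 2.57, 3.14, 3.14, 3.14, 3.14].

## Interface

Orientations are given as a 3x3 rotation matrix whose columns are the frame's x, y, z axes.
In Python, from rig import bot gives the robot as it stands.
- The arm moves only by the tool arm_command, never from a script. Its argument "commands" is one flat list of numbers, 7 for each row, row after row: the shift along the world's x, y, z in cm, then the turn, a rotation vector about the world's x, y, z in rad, then the finger opening in cm, from 0 to 9.51. A call has 1 to 10 rows; each row shifts and turns the commanded pose from where the row before left it; what a row does not reach is not made up. A row lasts 1/12 s, in which the tool goes at most 41.7 mm and 7.16 degrees, less where a joint would pass 70% of its speed; a pose out of reach is approached as far as the arm can. A call is refused whole if a number of a shift passes 4.17 or a number of a turn 0.125, either way. A call with a gripper value outside its range is refused whole. The fingers move at their own pace and stop on an object; "newtons" is the grip in N (left out, the last holds). Time passes only in rows, so rows that do not move let the fingers close. It gives the time, the measured TCP pose, the force, the opening and the grip force at its end, in the units of the state.
- bot.observe(): the state, without advancing time (a new reading comes with each control period).
- bot.read_camera(name): name is "scene" or "side" or "wrist"; returns a dict with "color" (420x560x3 uint8, red, green, blue), "depth" (420x560 float32, m along the optical axis (not along the pixel's ray), 0 where there is no reading), "vertical_fov" (degrees; the focal length in pixels is half the picture's height over the tangent of half this angle, whatever the lens; pixels are square), "cx", "cy" (the principal point, pixels), "k1" (the pictures are not rectified: a ray, as slopes to the right and down, at radius r is drawn at 1 + k1 r^2 times it, then the intrinsics apply), "rvec" (rotation vector, rad) and "tvec" (3), from world to camera coordinates, as OpenCV has them. Camera axes: x right, y down, z forward; pixel columns grow to the right and rows downward; lengths in m; the calibration is good to about 2 mm. A picture is of the moment at which its call begins.
- bot.job_done(): hands the job in; it is judged then, once.
The state is a dict: "clock": time; "qpos": joint angles; "qd": joint speeds; "joint_efforts": joint torques, N m; "ee_pos": TCP position; "eef_rot": TCP orientation; "force": force on the tool from outside, world axes, zero at the start; "moment": the same for the moment, N m; "grip_width": finger opening in m; "gripper_force": force on a finger pad.
Only numpy, scipy, OpenCV 4.12 (cv2) and the standard library are available. Lean on these libraries where they do the work, as an engineer would, in place of code of your own. Each camera call takes 0.05 s, during which the arm holds its last target. There are 200 camera calls.

## Working session

There is one attempt and no reset: what is moved stays moved. The work goes in short steps, Python scripts to look and compute and a tool call to move; the robot and the scene stay as the last step left them, time stands still between calls to the robot, and variables do not carry over. Pictures are saved under pics/ and viewed, at most 10 in all, crops included, and the job is handed in when it is done.

Besides the shell and the picture viewer there is one more tool, called after "Call:" as name(argument=value, ...) on one line, values as JSON. arm_command: Moves the arm, as the interface text tells. Its arguments: {"type":"object","properties":{"commands":{"type":"array","items":{"type":"number"}},"newtons":{"type":"number"}},"required":["commands"]}

```bash
mkdir -p pics; cat > h.py <<'E'
import numpy as np, cv2
from rig import bot
def cam(n):
    c=bot.read_camera(n); c['f']=210/np.tan(np.radians(c['vertical_fov'])/2)
    c['R']=cv2.Rodrigues(np.array(c['rvec'],float))[0]; c['t']=np.array(c['tvec'],float).reshape(3); return c
def und(c,uv):
    p=(np.atleast_2d(np.array(uv,float))-[c['cx'],c['cy']])/c['f']; q=p.copy()
    for _ in range(20): q=p/(1+c['k1']*(q**2).sum(1,keepdims=True))
    return q
def ray(c,uv):
    d=np.c_[und(c,uv),np.ones(len(np.atleast_2d(uv)))]@c['R']; return -c['R'].T@c['t'],d
def onz(c,uv,z):
    o,d=ray(c,uv); return o+d*((z-o[2])/d[:,2])[:,None]
def cloud(c):
    v,u=np.mgrid[:420,:560]; uv=np.c_[u.ravel(),v.ravel()]; q=und(c,uv); z=c['depth'].ravel()
    P=(np.c_[q,np.ones(len(q))]*z[:,None]-c['t'])@c['R']; P[z==0]=np.nan; return P.reshape(420,560,3)
def proj(c,P):
    p=np.atleast_2d(P)@c['R'].T+c['t']; q=p[:,:2]/p[:,2:]; q=q*(1+c['k1']*(q**2).sum(1,keepdims=True)); return q*c['f']+[c['cx'],c['cy']]
E
python3 - <<'E'
from h import *
import pickle
print(bot.hold_point_z, bot.observe())
D={}
for n in("scene","side","wrist"):
    c=cam(n);D[n]=c;cv2.imwrite(f'pics/{n}0.png',c['color'][:,:,::-1]); print(n,-c['R'].T@c['t'],c['R'][2],c['f'],c['k1'],(c['depth']>0).mean())
pickle.dump(D,open('d0.pkl','wb'))
E
```

```text
0.0588 {'clock': 0.0, 'qpos': array([-1.34063098e+00,  1.24489492e-01,  1.65165302e+00,  1.29325214e-05,
        1.36752251e+00, -8.25973186e-02]), 'qd': array([-0.00026967,  0.0009106 , -0.00094992,  0.00162259, -0.00069542,
       -0.00023807]), 'joint_efforts': array([ 2.00303039e-03, -4.17602491e+01, -3.59929812e+01,  7.75977946e-02,
        4.92467685e-02, -1.79697145e-04]), 'ee_pos': array([ 0.19986377, -0.6180034 ,  0.29100941]), 'eef_rot': array([[ 9.51488010e-01,  3.07685481e-01, -4.60454836e-04],
       [ 3.07685771e-01, -9.51485882e-01,  2.02060701e-03],
       [ 1.83595165e-04, -2.06425875e-03, -9.99997853e-01]]), 'force': array([ 0.06259875,  0.2624979 , -0.01885773]), 'moment': array([ 0.01670503, -0.01163253, -0.03881589]), 'gripper_force': 0.0, 'grip_width': 0.09546402245581916}
scene [1.12387063 0.31250056 0.93076219] [-0.52802461 -0.28706839 -0.79923823] 448.0245362032947 -0.11348017692631981 0.9956972789115647
side [0.27148474 0.44570929 0.72992051] [ 0.34511587 -0.55132983 -0.75955939] 387.70782449033703 -0.03714046564441954 0.9959608843537415
wrist [ 0.27831836 -0.59314836  0.38404085] [-0.27371704 -0.08619654 -0.95794005] 337.80896757644007 -0.08634605573413849 0.9959438775510204
```

View pics/scene0.png

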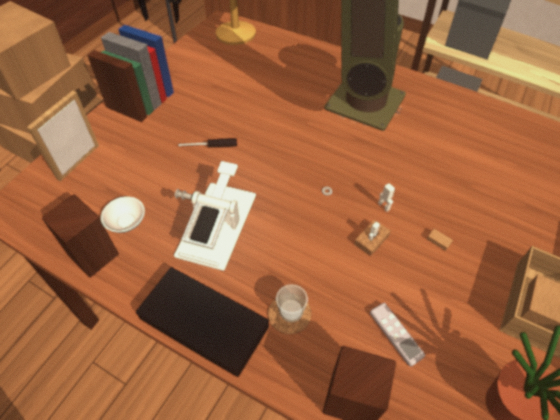

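View pics/side0.png

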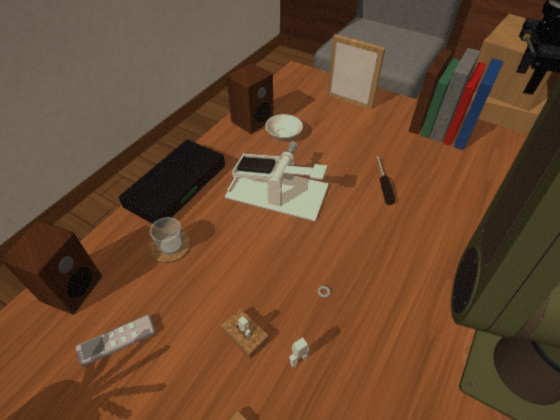

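The scene view shows the stand with the clip at (373,235), the larger look-alike at (387,197), and the tray at about (216,225) with its pad at (228,170) and the axle's free end near (183,195). In the side view the stand is at (244,330), the pad at (318,171) and the axle at (290,155).

```bash
python3 - <<'E'
from h import *
import pickle
D=pickle.load(open('d0.pkl','rb'))
def crop(n,u,v,w,h,s): return cv2.resize(D[n]['color'][v:v+h,u:u+w,::-1],None,fx=s,fy=s,interpolation=cv2.INTER_CUBIC)
A=np.hstack([crop('scene',165,150,100,75,4),crop('side',240,130,100,75,4)])
B=np.hstack([crop('scene',340,195,67,50,6)[:300,:400],crop('side',215,300,67,50,6)[:300,:400]])
cv2.imwrite('pics/m.png',np.vstack([A,B]))
for n,roi in(('scene',(165,155,265,270)),('side',(220,130,335,220))):
    P=cloud(D[n]);u0,v0,u1,v1=roi;Q=P[v0:v1,u0:u1].reshape(-1,3);C=D[n]['color'][v0:v1,u0:u1].reshape(-1,3).astype(int)
    w=(C.min(1)>110)&(C.max(1)-C.min(1)<70)
    b=w&(Q[:,2]<.025)&(Q[:,2]>.004); r=cv2.minAreaRect(Q[b][:,:2].astype(np.float32)*1000)
    print(n,'base',r,np.median(Q[b][:,2]),np.histogram(Q[w][:,2],20,(0,.16))[0])
for n,roi in(('scene',(350,215,400,260)),('side',(215,305,275,360))):
    P=cloud(D[n]);u0,v0,u1,v1=roi;Q=P[v0:v1,u0:u1].reshape(-1,3);C=D[n]['color'][v0:v1,u0:u1].reshape(-1,3).astype(int)
    b=(abs(Q[:,2]-.024)<.004); r=cv2.minAreaRect(Q[b][:,:2].astype(np.float32)*1000); print(n,'stand',r)
    b=Q[:,2]>.04; print('clip',b.sum(),np.nanmedian(Q[b],0),Q[b].max(0),Q[b].min(0))
E
```

```text
scene base ((633.448974609375, -142.7733612060547), (245.7362823486328, 131.33311462402344), 12.123581886291504) 0.01046031905771516 [ 371 1771  123   17   18   16   15   80  256  312  310  460  154  170
    8    0    0    0    0    0]
side base ((653.9137573242188, -232.642822265625), (237.76722717285156, 316.3309326171875), 12.079780578613281) 0.010974075194397978 [ 174 2454   66   30   62   25   30   41  115  202  141  370  151  158
   24    0    0    0    0    0]
scene stand ((485.5226135253906, 216.68626403808594), (49.77873229980469, 83.76142883300781), 76.98710632324219)
clip 62 [0.48995165 0.21705581 0.06014192] [0.49821313 0.22242688 0.07035076] [0.47823439 0.21033932 0.04009184]
side stand ((486.8244323730469, 218.00064086914062), (50.9635009765625, 81.46983337402344), 77.40071105957031)
clip 110 [0.48394218 0.21967098 0.06448794] [0.49579133 0.22416561 0.07073216] [0.47747311 0.21004769 0.04023287]
```

View pics/m.png

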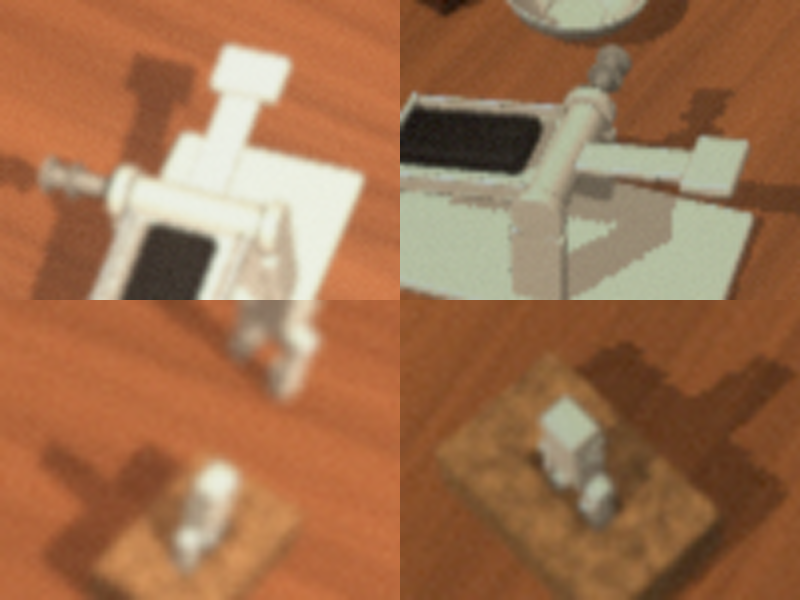

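The crops show the clip's tab top near (570,425) in the side crop, with its crown along the stand's long axis. The axle's groove lies between the collars at about (66,176) in the scene crop and (607,70) in the side crop.

```bash
python3 - <<'E'
from h import *
import pickle
D=pickle.load(open('d0.pkl','rb'))
for n,roi in(('scene',(350,215,400,260)),('side',(215,305,275,360))):
    P=cloud(D[n]);u0,v0,u1,v1=roi;Q=P[v0:v1,u0:u1].reshape(-1,3)
    b=Q[:,2]>.0635; r=cv2.minAreaRect(Q[b][:,:2].astype(np.float32)*1000);print(n,'tabtop',b.sum(),r,np.median(Q[b][:,2]))
P=cloud(D['side']);Q=P[335:372,283:315].reshape(-1,3);b=Q[:,2]>.02;print('decoy',Q[b].min(0),Q[b].max(0))
def tri(a,b):
    A=[];B=[]
    for n,uv in(('scene',a),('side',b)):
        o,d=ray(D[n],uv);d=d[0]/np.linalg.norm(d);M=np.eye(3)-np.outer(d,d);A.append(M);B.append(M@o)
    X=np.linalg.solve(sum(A),sum(B)); return X,[np.linalg.norm(M@X-k)*1000 for M,k in zip(A,B)]
print('groove',tri((181.5,194),(291.7,147)))
print('pad',tri((228,168.5),(319,171.3)))
for n,(u0,v0,u1,v1) in(('scene',(172,186,198,202)),('side',(284,138,300,158))):
    P=cloud(D[n]);Q=P[v0:v1,u0:u1].reshape(-1,3);Q=Q[Q[:,2]>.05];print(n,len(Q))
    t=np.radians(12.1);s=Q@[-np.sin(t),np.cos(t),0];a=Q@[np.cos(t),np.sin(t),0]
    for k in np.arange(s.min(),s.max(),.005):
        m=(s>=k)&(s<k+.005)
        if m.any():print(round(k,3),m.sum(),a[m].min().round(3),a[m].max().round(3),Q[m][:,2].max().round(4))
c=bot.observe();print(c['clock'])
E
```

```text
scene tabtop 27 ((485.54034423828125, 216.2245330810547), (9.922154426574707, 14.498841285705566), 77.99925231933594) 0.0676636985960112
side tabtop 56 ((485.76171875, 217.2083740234375), (12.13927173614502, 15.770191192626953), 76.69401550292969) 0.06750884606323299
decoy [0.36183    0.1899368  0.02018562] [0.38566375 0.22390828 0.08575973]
groove (array([ 0.64459242, -0.22917591,  0.0839215 ]), [np.float64(0.8229300587894548), np.float64(0.8229300587894124)])
pad (array([ 0.53421607, -0.1639502 ,  0.10552893]), [np.float64(1.325572455103345), np.float64(1.3255724551033283)])
scene 172
-0.373 21 0.572 0.595 0.0923
-0.368 20 0.573 0.593 0.0937
-0.363 8 0.579 0.588 0.0878
-0.358 6 0.581 0.59 0.0912
-0.353 26 0.571 0.596 0.0916
-0.348 10 0.577 0.589 0.0894
-0.343 11 0.581 0.589 0.089
-0.338 8 0.578 0.588 0.086
-0.333 5 0.582 0.589 0.0938
-0.328 16 0.574 0.597 0.0972
-0.323 20 0.573 0.599 0.0969
-0.318 19 0.579 0.595 0.0983
-0.313 2 0.592 0.594 0.0881
side 149
-0.374 31 0.571 0.594 0.0948
-0.369 9 0.572 0.589 0.0907
-0.359 24 0.571 0.593 0.0931
-0.354 16 0.574 0.592 0.0931
-0.349 6 0.576 0.587 0.0872
-0.344 4 0.578 0.581 0.0881
-0.339 1 0.582 0.582 0.0883
-0.334 3 0.583 0.587 0.0953
-0.329 7 0.567 0.589 0.0977
-0.324 19 0.566 0.59 0.0982
-0.319 20 0.57 0.588 0.0984
-0.314 5 0.576 0.584 0.0934
-0.309 4 0.58 0.585 0.0957
0.15
```

Call:
arm_command(commands=[0.95, 2.78, 0, 0, 0, -0.018, 5, 0.95, 2.78, 0, 0, 0, -0.018, 5, 0.95, 2.78, 0, 0, 0, -0.018, 5, 0.95, 2.78, 0, 0, 0, -0.018, 5, 0.95, 2.78, 0, 0, 0, -0.018, 5, 0.95, 2.78, 0, 0, 0, -0.018, 5, 0.95, 2.78, 0, 0, 0, -0.018, 5, 0.95, 2.78, 0, 0, 0, -0.018, 5, 0.95, 2.78, 0, 0, 0, -0.018, 5, 0.95, 2.78, 0, 0, 0, -0.018, 5])

```text
clock: 0.98
ee_pos: [0.2951, -0.339, 0.2919]
eef_rot: [[0.991, 0.131, -0.0], [0.131, -0.991, 0.0], [-0.0, -0.0, -1.0]]
force: [0.9, 0.2, -0.3]
grip_width: 0.0502
gripper_force: 0.0
```

Call:
arm_command(commands=[0.95, 2.78, 0, 0, 0, -0.018, 5, 0.95, 2.78, 0, 0, 0, -0.018, 5, 0.95, 2.78, 0, 0, 0, -0.018, 5, 0.95, 2.78, 0, 0, 0, -0.018, 5, 0.95, 2.78, 0, 0, 0, -0.018, 5, 0.95, 2.78, 0, 0, 0, -0.018, 5, 0.95, 2.78, 0, 0, 0, -0.018, 5, 0.95, 2.78, 0, 0, 0, -0.018, 5, 0.95, 2.78, 0, 0, 0, -0.018, 5, 0.95, 2.78, 0, 0, 0, -0.018, 5])

```text
clock: 1.82
ee_pos: [0.39, -0.061, 0.2921]
eef_rot: [[0.999, -0.048, 0.0], [-0.048, -0.999, -0.0], [0.0, 0.0, -1.0]]
force: [-0.1, -0.7, -0.2]
grip_width: 0.0506
gripper_force: 0.0
```

Call:
arm_command(commands=[0.95, 2.78, 0, 0, 0, -0.018, 5, 0.95, 2.78, 0, 0, 0, -0.018, 5, 0.95, 2.78, 0, 0, 0, -0.018, 5, 0.95, 2.78, 0, 0, 0, -0.018, 5, 0.95, 2.78, 0, 0, 0, -0.018, 5, 0.95, 2.78, 0, 0, 0, -0.018, 5, 0.95, 2.78, 0, 0, 0, -0.018, 5, 0.95, 2.78, 0, 0, 0, -0.018, 5, 0.95, 2.78, 0, 0, 0, -0.018, 5, 0.95, 2.78, 0, 0, 0, -0.018, 5])

```text
clock: 2.65
ee_pos: [0.485, 0.2171, 0.2919]
eef_rot: [[0.974, -0.226, -0.0], [-0.226, -0.974, -0.0], [-0.0, 0.0, -1.0]]
force: [-0.0, 0.9, 0.5]
grip_width: 0.0497
gripper_force: 0.0
```

```bash
cat > w.py <<'E'
from h import *
c=cam('wrist');P=cloud(c);Q=P.reshape(-1,3)
e=bot.observe()['ee_pos']; print(e,-c['R'].T@c['t'])
b=(Q[:,2]>.0635)&(Q[:,2]<.075)&(abs(Q[:,0]-.486)<.02)&(abs(Q[:,1]-.217)<.02)
print(b.sum(),cv2.minAreaRect(Q[b][:,:2].astype(np.float32)*1000),np.median(Q[b][:,2]))
b=(abs(Q[:,2]-.024)<.003)&(abs(Q[:,0]-.486)<.06)&(abs(Q[:,1]-.217)<.06)
print(cv2.minAreaRect(Q[b][:,:2].astype(np.float32)*1000))
E
python3 w.py
```

```text
[0.48601255 0.2204735  0.29187585] [0.56529684 0.19852506 0.38474557]
197 ((487.60321044921875, 217.086181640625), (10.712291717529297, 16.056745529174805), 76.82869720458984) 0.0675140856315848
((487.8142395019531, 218.00941467285156), (50.2359733581543, 80.04988098144531), 76.92025756835938)
```

Call:
arm_command(commands=[0.1, 0.1, 0, 0, 0, 0, 5, 0, 0, 0, 0, 0, 0, 5, 0, 0, 0, 0, 0, 0, 5])

```text
clock: 2.95
ee_pos: [0.4857, 0.2159, 0.2919]
eef_rot: [[0.974, -0.226, -0.001], [-0.226, -0.974, -0.001], [-0.0, 0.001, -1.0]]
force: [-0.7, -0.8, 0.2]
grip_width: 0.0503
gripper_force: 0.0
```

Call:
arm_command(commands=[0.05, 0.05, -2.5, 0, 0, 0, 5, 0, 0, -3, 0, 0, 0, 5, 0, 0, -3, 0, 0, 0, 5, 0, 0, -3, 0, 0, 0, 5, 0, 0, -2.5, 0, 0, 0, 5, 0, 0, -1.5, 0, 0, 0, 5, 0, 0, -1, 0, 0, 0, 5, 0, 0, -0.7, 0, 0, 0, 5, 0, 0, 0, 0, 0, 0, 5, 0, 0, 0, 0, 0, 0, 5])

```text
clock: 3.78
ee_pos: [0.487, 0.2169, 0.1211]
eef_rot: [[0.974, -0.226, 0.001], [-0.226, -0.974, 0.0], [0.001, -0.001, -1.0]]
force: [0.5, 0.5, -0.4]
grip_width: 0.0497
gripper_force: 0.0
```

Call:
arm_command(commands=[0, 0, 0, 0, 0, 0, 1, 0, 0, 0, 0, 0, 0, 0.5, 0, 0, 0, 0, 0, 0, 0.5, 0, 0, 0, 0, 0, 0, 0.5, 0, 0, 0, 0, 0, 0, 0.5, 0, 0, 0, 0, 0, 0, 0.5], newtons=40)

```text
clock: 4.28
ee_pos: [0.4865, 0.2171, 0.1205]
eef_rot: [[0.974, -0.225, 0.0], [-0.225, -0.974, 0.0], [0.0, -0.0, -1.0]]
force: [0.1, -0.3, -0.2]
grip_width: 0.0154
gripper_force: 0.0
```

Call:
arm_command(commands=[0, 0, 0, 0, 0, 0, 0.5, 0, 0, 0, 0, 0, 0, 0.5, 0, 0, 0, 0, 0, 0, 0.5, 0, 0, 0, 0, 0, 0, 0.5])

```text
clock: 4.62
ee_pos: [0.4865, 0.2171, 0.1203]
eef_rot: [[0.974, -0.225, 0.0], [-0.225, -0.974, 0.0], [0.0, -0.0, -1.0]]
force: [0.0, 1.1, 1.1]
grip_width: 0.0119
gripper_force: 40.0
```

Call:
arm_command(commands=[0, 0, 1.5, 0, 0, 0, 0.5, 0, 0, 2.5, 0, 0, 0, 0.5, 0, 0, 3, 0, 0, 0, 0.5, 0, 0, 3, 0, 0, 0, 0.5, 0.3, -1, 3, 0, 0, 0.01, 0.5, 0.6, -1.7, 0, 0, 0, 0.02, 0.5, 0.7, -2, 0, 0, 0, 0.02, 0.5, 0.7, -2, 0, 0, 0, 0.02, 0.5, 0.7, -2, 0, 0, 0, 0.02, 0.5, 0.7, -2, 0, 0, 0, 0.02, 0.5])

```text
clock: 5.45
ee_pos: [0.5235, 0.1091, 0.2501]
eef_rot: [[0.993, -0.116, -0.0], [-0.116, -0.993, -0.0], [-0.0, 0.0, -1.0]]
force: [-0.3, 0.1, -1.3]
grip_width: 0.012
gripper_force: 40.0
```

Call:
arm_command(commands=[0.7, -2, 0, 0, 0, 0.02, 0.5, 0.7, -2, 0, 0, 0, 0.02, 0.5, 0.7, -2, 0, 0, 0, 0.02, 0.5, 0.7, -2, 0, 0, 0, 0.02, 0.5, 0.7, -2, 0, 0, 0, 0.02, 0.5, 0.7, -2, 0, 0, 0, 0.02, 0.5, 0.7, -2, 0, 0, 0, 0.02, 0.5, 0.7, -2, 0, 0, 0, 0.02, 0.5, 0.7, -2, 0, 0, 0, 0.02, 0.5, 0.7, -2, 0, 0, 0, 0.02, 0.5])

```text
clock: 6.28
ee_pos: [0.5936, -0.091, 0.2499]
eef_rot: [[0.997, 0.084, -0.001], [0.084, -0.997, 0.0], [-0.001, -0.0, -1.0]]
force: [0.7, -0.0, 1.0]
grip_width: 0.0117
gripper_force: 40.0
```

Call:
arm_command(commands=[0.7, -2, 0, 0, 0, 0.02, 0.5, 0.7, -2, 0, 0, 0, 0.02, 0.5, 0.7, -2, 0, 0, 0, 0.02, 0.5, 0.7, -2, 0, 0, 0, 0.02, 0.5, 0.7, -2, 0, 0, 0, 0.02, 0.5, 0.7, -2, 0, 0, 0, 0.02, 0.5, 0, 0, 0, 0, 0, 0, 0.5, 0, 0, 0, 0, 0, 0, 0.5, 0, 0, 0, 0, 0, 0, 0.5, 0, 0, 0, 0, 0, 0, 0.5])

```text
clock: 7.12
ee_pos: [0.6352, -0.2091, 0.25]
eef_rot: [[0.979, 0.202, -0.001], [0.202, -0.979, 0.0], [-0.0, -0.001, -1.0]]
force: [-0.2, -0.4, -0.8]
grip_width: 0.0118
gripper_force: 40.0
```

```bash
python3 - <<'E'
from h import *
import pickle
D={n:cam(n) for n in('scene','side','wrist')}
pickle.dump(D,open('d1.pkl','wb'));o=bot.observe();print(o['ee_pos'])
g=np.array([.6456,-.2303,.0815])
for n in D: print(n,proj(D[n],g))
a=cv2.resize(D['wrist']['color'][:,:,::-1],(400,300))
def crop(n,u,v): return cv2.resize(D[n]['color'][v:v+75,u:u+100,::-1],None,fx=4,fy=4,interpolation=cv2.INTER_CUBIC)
u,v=proj(D['wrist'],g)[0].astype(int); 
w=crop('wrist',max(0,min(460,u-50)),max(0,min(345,v-38)))
cv2.imwrite('pics/m1.png',np.vstack([np.hstack([crop('scene',150,140),crop('side',250,90)]),np.hstack([a,w])]))
print(u,v)
E
```

```text
[ 0.63537011 -0.20909583  0.25034223]
scene [[180.87294403 194.44093224]]
side [[291.35778656 147.61245534]]
wrist [[315.14914326 209.46423491]]
315 209
```

View pics/m1.png

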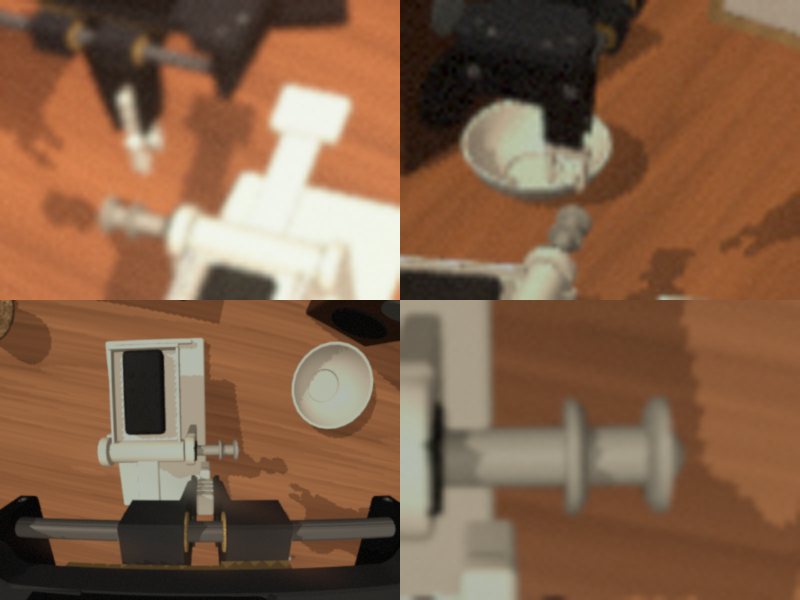

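The wrist picture shows the grooved end of the axle with collars at crop x≈575 and 655, so the groove is at wrist pixel (318.5,209.5). The clip is held legs-down just below it, near wrist pixel (287,265).

```bash
python3 - <<'E'
from h import *
import pickle
c=pickle.load(open('d1.pkl','rb'))['wrist'];o=bot.observe();R=o['eef_rot'];e=np.array([.63537,-.2091,.25034])
im=cv2.resize(c['color'][225:315,230:350,::-1],None,fx=6,fy=6,interpolation=cv2.INTER_CUBIC)
def pt(x,y,dz): return proj(c,e+R@[x,y,dz])[0]
for x,zs in((.014,(.0823,.0903)),(.008,(.0523,.0823)),(.0125,(.0903,.1123))):
  y=.006 if x==.008 else .004
  q=[pt(x,y,zs[0]),pt(x,-y,zs[0]),pt(x,-y,zs[1]),pt(x,y,zs[1])];print(np.round(q,1).tolist())
  cv2.polylines(im,[((np.array(q)-[230,225]+.5)*6).astype(int)],True,(0,0,255) if x==.014 else (0,255,0),1)
cv2.imwrite('pics/c1.png',im)
# groove on plane z, several heights
for z in(.0815,.0795,.084): print(z,onz(c,(318.4,209.5),z))
P=cloud(c);Q=P[185:235,290:340].reshape(-1,3);Q=Q[Q[:,2]>.06]
t=np.radians(12);s=Q@[-np.sin(t),np.cos(t),0];a=Q@[np.cos(t),np.sin(t),0]
for k in np.arange(-.38,-.33,.003):
    m=(s>=k)&(s<k+.003)
    if m.any():print(round(k,3),m.sum(),a[m].min().round(4),a[m].max().round(4),Q[m][:,2].max().round(4))
# axle direction from the pixels on axle body
b=(s>-.39)&(s<-.30);p=np.polyfit(Q[b][:,1],Q[b][:,0],1);print('axle yaw',np.degrees(np.arctan(-p[0])))
Z=P.reshape(-1,3);C=c['color'].reshape(-1,3).astype(int);b=(Z[:,2]>.004)&(Z[:,2]<.016)&(C.min(1)>80)&(abs(Z[:,0]-.63)<.2)&(abs(Z[:,1]+.14)<.1);print(cv2.minAreaRect(Z[b][:,:2].astype(np.float32)*1000))
E
```

```text
[[294.0, 239.0], [279.6, 238.9], [279.9, 233.9], [293.7, 233.9]]
[[299.3, 273.6], [274.1, 273.6], [276.1, 248.9], [297.5, 248.9]]
[[293.7, 236.3], [279.9, 236.3], [280.6, 224.1], [293.1, 224.1]]
0.0815 [[ 0.64610326 -0.23288098  0.0815    ]]
0.0795 [[ 0.64556899 -0.233189    0.0795    ]]
0.084 [[ 0.6467711  -0.23249595  0.084     ]]
-0.377 14 0.5812 0.5873 0.0851
-0.374 47 0.5739 0.5957 0.0939
-0.371 130 0.5735 0.5956 0.0934
-0.368 67 0.5768 0.5926 0.0908
-0.365 59 0.5788 0.5899 0.0886
-0.362 55 0.5789 0.5897 0.0877
-0.359 51 0.579 0.5899 0.0886
-0.356 102 0.5736 0.5956 0.0941
-0.353 87 0.5731 0.5952 0.0944
-0.35 56 0.5788 0.5895 0.0881
-0.347 43 0.5789 0.5894 0.088
-0.344 57 0.5774 0.5893 0.0877
-0.341 76 0.5777 0.5909 0.1574
axle yaw 9.482516153611122
((637.11181640625, -142.73545837402344), (238.80172729492188, 129.85153198242188), 12.836203575134277)
```

View pics/c1.png

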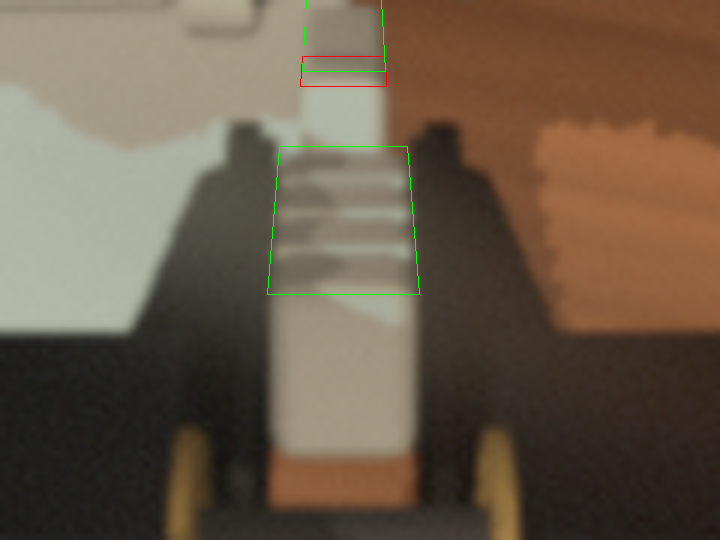

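Call:
arm_command(commands=[0.3, -0.6, 0, 0, 0, 0.01, 0.5, 0.4, -0.9, 0, 0, 0, 0, 0.5, 0.4, -0.86, -0.5, 0, 0, 0, 0.5, 0, 0, -1, 0, 0, 0, 0.5, 0, 0, -1, 0, 0, 0, 0.5, 0, 0, -1, 0, 0, 0, 0.5, 0, 0, -0.7, 0, 0, 0, 0.5, 0, 0, 0, 0, 0, 0, 0.5, 0, 0, 0, 0, 0, 0, 0.5], newtons=55)

```text
clock: 8.02
ee_pos: [0.646, -0.2331, 0.2069]
eef_rot: [[0.977, 0.211, -0.002], [0.211, -0.977, 0.001], [-0.002, -0.001, -1.0]]
force: [1.8, 0.7, 0.4]
grip_width: 0.0115
gripper_force: 55.0
```

```bash
python3 - <<'E'
from h import *
c=cam('wrist');o=bot.observe();print(o['ee_pos'],o['force'],np.degrees(np.arctan2(o['eef_rot'][1,0],o['eef_rot'][0,0])))
im=cv2.resize(c['color'][205:285,230:350,::-1],None,fx=6,fy=6,interpolation=cv2.INTER_CUBIC);cv2.imwrite('pics/c2.png',im)
E
```

```text
[ 0.64642722 -0.23334254  0.20797494] [ 0.02243058 -0.57055149 -0.69918367] 12.20537531433621
```

View pics/c2.png

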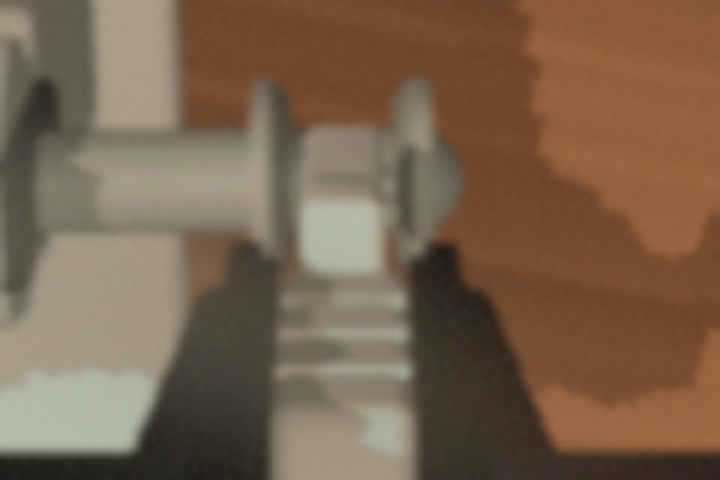

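The clip's leg and crown (x≈300–382) sit centred between the collars' inner rims (≈287 and 395), so it can go down.

Call:
arm_command(commands=[0, 0, -0.4, 0, 0, 0, 0.5, 0, 0, -0.4, 0, 0, 0, 0.5, 0, 0, -0.4, 0, 0, 0, 0.5, 0, 0, -0.2, 0, 0, 0, 0.5, 0, 0, -0.1, 0, 0, 0, 0.5, 0, 0, -0.1, 0, 0, 0, 0.5, 0, 0, -0.1, 0, 0, 0, 0.5, 0, 0, 0, 0, 0, 0, 0.5])

```text
clock: 8.73
ee_pos: [0.6464, -0.2336, 0.1912]
eef_rot: [[0.977, 0.211, -0.0], [0.211, -0.977, -0.0], [-0.0, 0.0, -1.0]]
force: [-0.5, -0.7, -0.1]
grip_width: 0.0114
gripper_force: 55.0
```

Call:
arm_command(commands=[0, 0, -0.1, 0, 0, 0, 0.5, 0, 0, -0.1, 0, 0, 0, 0.5, 0, 0, -0.1, 0, 0, 0, 0.5, 0, 0, -0.1, 0, 0, 0, 0.5, 0, 0, 0, 0, 0, 0, 0.5])

```text
clock: 9.15
ee_pos: [0.6464, -0.2337, 0.1871]
eef_rot: [[0.977, 0.211, -0.0], [0.211, -0.977, -0.0], [-0.0, 0.0, -1.0]]
force: [-1.8, -0.9, 1.9]
grip_width: 0.0117
gripper_force: 55.0
```

Call:
arm_command(commands=[0, 0, -0.1, 0, 0, 0, 0.5, 0, 0, -0.1, 0, 0, 0, 0.5, 0, 0, -0.1, 0, 0, 0, 0.5, 0, 0, 0, 0, 0, 0, 0.5])

```text
clock: 9.48
ee_pos: [0.6464, -0.2336, 0.1839]
eef_rot: [[0.977, 0.211, -0.0], [0.211, -0.977, 0.0], [-0.0, -0.0, -1.0]]
force: [-0.6, -0.7, 0.9]
grip_width: 0.0113
gripper_force: 55.0
```

Call:
arm_command(commands=[0, 0, -0.1, 0, 0, 0, 0.5, 0, 0, -0.1, 0, 0, 0, 0.5, 0, 0, 0, 0, 0, 0, 0.5])

```text
clock: 9.73
ee_pos: [0.6464, -0.2335, 0.182]
eef_rot: [[0.977, 0.211, -0.0], [0.211, -0.977, 0.0], [-0.0, -0.0, -1.0]]
force: [-1.3, -1.7, 1.6]
grip_width: 0.0119
gripper_force: 55.0
```

Call:
arm_command(commands=[0, 0, -0.1, 0, 0, 0, 0.5, 0, 0, -0.1, 0, 0, 0, 0.5, 0, 0, 0, 0, 0, 0, 0.5])

```text
clock: 9.98
ee_pos: [0.6464, -0.2336, 0.18]
eef_rot: [[0.977, 0.211, -0.0], [0.211, -0.977, 0.0], [-0.0, -0.0, -1.0]]
force: [-1.9, -1.0, 1.1]
grip_width: 0.0119
gripper_force: 55.0
```

Call:
arm_command(commands=[0, 0, -0.1, 0, 0, 0, 0.5, 0, 0, -0.1, 0, 0, 0, 0.5, 0, 0, 0, 0, 0, 0, 0.5])

```text
clock: 10.23
ee_pos: [0.6464, -0.2335, 0.178]
eef_rot: [[0.977, 0.211, -0.0], [0.211, -0.977, 0.0], [-0.0, -0.0, -1.0]]
force: [-1.4, -0.8, 0.6]
grip_width: 0.0117
gripper_force: 55.0
```

Call:
arm_command(commands=[0, 0, -0.1, 0, 0, 0, 0.5, 0, 0, -0.1, 0, 0, 0, 0.5, 0, 0, 0, 0, 0, 0, 0.5])

```text
clock: 10.48
ee_pos: [0.6465, -0.2335, 0.1762]
eef_rot: [[0.977, 0.211, -0.0], [0.211, -0.977, 0.0], [-0.0, -0.0, -1.0]]
force: [-2.1, -0.9, 2.0]
grip_width: 0.0116
gripper_force: 55.0
```

Call:
arm_command(commands=[0, 0, -0.1, 0, 0, 0, 0.5, 0, 0, -0.1, 0, 0, 0, 0.5, 0, 0, 0, 0, 0, 0, 0.5])

```text
clock: 10.73
ee_pos: [0.6467, -0.2337, 0.1747]
eef_rot: [[0.977, 0.211, 0.0], [0.211, -0.977, -0.0], [0.0, 0.0, -1.0]]
force: [-2.6, 0.2, 3.8]
grip_width: 0.0114
gripper_force: 55.0
```

Call:
arm_command(commands=[-0.04, 0, -0.1, 0, 0, 0, 0.5, 0, 0, 0, 0, 0, 0, 0.5])

```text
clock: 10.9
ee_pos: [0.6464, -0.2338, 0.174]
eef_rot: [[0.977, 0.211, 0.001], [0.211, -0.977, -0.001], [0.001, 0.001, -1.0]]
force: [-2.1, 0.8, 5.7]
grip_width: 0.0118
gripper_force: 55.0
```

Call:
arm_command(commands=[0, 0, -0.1, 0, 0, 0, 0.5, 0, 0, 0, 0, 0, 0, 0.5])

```text
clock: 11.07
ee_pos: [0.6465, -0.2338, 0.1734]
eef_rot: [[0.977, 0.211, 0.001], [0.211, -0.977, -0.001], [0.001, 0.001, -1.0]]
force: [-2.5, 0.2, 7.4]
grip_width: 0.0114
gripper_force: 55.0
```

Call:
arm_command(commands=[0, 0, -0.1, 0, 0, 0, 0.5, 0, 0, 0, 0, 0, 0, 0.5])

```text
clock: 11.23
ee_pos: [0.6466, -0.2339, 0.1728]
eef_rot: [[0.977, 0.211, 0.002], [0.211, -0.977, -0.001], [0.001, 0.001, -1.0]]
force: [-3.3, -0.5, 7.9]
grip_width: 0.0114
gripper_force: 55.0
```

Call:
arm_command(commands=[-0.04, 0, -0.1, 0, 0, 0, 0.5, 0, 0, 0, 0, 0, 0, 0.5])

```text
clock: 11.4
ee_pos: [0.6465, -0.2339, 0.1722]
eef_rot: [[0.977, 0.211, 0.002], [0.211, -0.977, -0.001], [0.002, 0.002, -1.0]]
force: [-3.2, -0.7, 8.5]
grip_width: 0.0115
gripper_force: 55.0
```

Call:
arm_command(commands=[0, 0, -0.1, 0, 0, 0, 0.5, 0, 0, 0, 0, 0, 0, 0.5])

```text
clock: 11.57
ee_pos: [0.6464, -0.234, 0.1708]
eef_rot: [[0.977, 0.211, 0.003], [0.211, -0.977, -0.001], [0.002, 0.002, -1.0]]
force: [-1.7, -0.6, 5.8]
grip_width: 0.0115
gripper_force: 55.0
```

Call:
arm_command(commands=[0, 0, -0.1, 0, 0, 0, 0.5, 0, 0, 0, 0, 0, 0, 0.5])

```text
clock: 11.73
ee_pos: [0.6463, -0.2339, 0.1692]
eef_rot: [[0.977, 0.211, 0.002], [0.211, -0.977, -0.001], [0.002, 0.001, -1.0]]
force: [-1.0, -0.6, 3.3]
grip_width: 0.0116
gripper_force: 55.0
```

Call:
arm_command(commands=[0, 0, -0.1, 0, 0, 0, 0.5, 0, 0, 0, 0, 0, 0, 0.5])

```text
clock: 11.9
ee_pos: [0.6457, -0.2334, 0.1664]
eef_rot: [[0.977, 0.211, 0.0], [0.211, -0.977, 0.0], [0.0, -0.0, -1.0]]
force: [-0.1, 0.2, -1.0]
grip_width: 0.0113
gripper_force: 55.0
```

Call:
arm_command(commands=[0, 0, -0.1, 0, 0, 0, 0.5, 0, 0, 0, 0, 0, 0, 0.5])

```text
clock: 12.07
ee_pos: [0.6456, -0.2333, 0.1654]
eef_rot: [[0.977, 0.211, -0.0], [0.211, -0.977, 0.001], [-0.0, -0.001, -1.0]]
force: [0.5, -0.8, 0.4]
grip_width: 0.012
gripper_force: 55.0
```

Call:
arm_command(commands=[0, 0, -0.1, 0, 0, 0, 0.5, 0, 0, 0, 0, 0, 0, 0.5])

```text
clock: 12.23
ee_pos: [0.6457, -0.2333, 0.1651]
eef_rot: [[0.977, 0.211, -0.0], [0.211, -0.977, 0.001], [-0.0, -0.001, -1.0]]
force: [-1.2, 0.3, 1.3]
grip_width: 0.0113
gripper_force: 55.0
```

Snapped; now press on to 15–20 N to confirm it is home.

Call:
arm_command(commands=[0, 0, -0.1, 0, 0, 0, 0.5, 0, 0, -0.1, 0, 0, 0, 0.5, 0, 0, 0, 0, 0, 0, 0.5])

```text
clock: 12.48
ee_pos: [0.6459, -0.2333, 0.1642]
eef_rot: [[0.977, 0.211, 0.0], [0.211, -0.977, 0.0], [0.0, -0.0, -1.0]]
force: [-1.6, 3.2, 6.5]
grip_width: 0.0118
gripper_force: 55.0
```

Call:
arm_command(commands=[0, 0, -0.1, 0, 0, 0, 0.5, 0, 0, 0, 0, 0, 0, 0.5])

```text
clock: 12.65
ee_pos: [0.6459, -0.2334, 0.1637]
eef_rot: [[0.977, 0.211, 0.0], [0.211, -0.977, 0.0], [0.0, -0.0, -1.0]]
force: [-2.7, 3.4, 8.1]
grip_width: 0.0118
gripper_force: 55.0
```

Call:
arm_command(commands=[-0.03, 0.05, -0.1, 0, 0, 0, 0.5, 0, 0, 0, 0, 0, 0, 0.5])

```text
clock: 12.82
ee_pos: [0.6459, -0.2332, 0.1634]
eef_rot: [[0.977, 0.211, 0.001], [0.211, -0.977, -0.001], [0.001, 0.001, -1.0]]
force: [-2.7, 0.3, 10.9]
grip_width: 0.0116
gripper_force: 55.0
```

Call:
arm_command(commands=[0, 0, -0.1, 0, 0, 0, 0.5, 0, 0, 0, 0, 0, 0, 0.5])

```text
clock: 12.98
ee_pos: [0.6459, -0.2332, 0.163]
eef_rot: [[0.977, 0.211, 0.001], [0.211, -0.977, -0.001], [0.001, 0.001, -1.0]]
force: [-4.0, 2.6, 11.6]
grip_width: 0.0119
gripper_force: 55.0
```

Call:
arm_command(commands=[0, 0, -0.1, 0, 0, 0, 0.5, 0, 0, 0, 0, 0, 0, 0.5])

```text
clock: 13.15
ee_pos: [0.646, -0.2332, 0.1625]
eef_rot: [[0.977, 0.211, 0.001], [0.211, -0.977, -0.001], [0.001, 0.001, -1.0]]
force: [-5.5, 3.0, 13.1]
grip_width: 0.0113
gripper_force: 55.0
```

Call:
arm_command(commands=[-0.1, 0.04, -0.1, 0, 0, 0, 0.5, 0, 0, 0, 0, 0, 0, 0.5])

```text
clock: 13.32
ee_pos: [0.6456, -0.2331, 0.1623]
eef_rot: [[0.977, 0.211, 0.004], [0.211, -0.977, -0.002], [0.003, 0.002, -1.0]]
force: [-4.4, 2.3, 14.0]
grip_width: 0.0119
gripper_force: 55.0
```

Call:
arm_command(commands=[0, 0, -0.1, 0, 0, 0, 0.5, 0, 0, 0, 0, 0, 0, 0.5])

```text
clock: 13.48
ee_pos: [0.6458, -0.2332, 0.1619]
eef_rot: [[0.977, 0.211, 0.004], [0.211, -0.977, -0.002], [0.003, 0.002, -1.0]]
force: [-4.9, 3.1, 17.0]
grip_width: 0.0116
gripper_force: 55.0
```

Call:
arm_command(commands=[0, 0, -0.05, 0, 0, 0, 0.5, 0, 0, 0, 0, 0, 0, 0.5, 0, 0, 0, 0, 0, 0, 0.5])

```text
clock: 13.73
ee_pos: [0.6458, -0.2331, 0.1617]
eef_rot: [[0.977, 0.211, 0.004], [0.211, -0.977, -0.002], [0.003, 0.002, -1.0]]
force: [-4.9, 2.4, 17.6]
grip_width: 0.0111
gripper_force: 55.0
```

```bash
python3 - <<'E'
from h import *
c=cam('wrist');o=bot.observe();e=o['ee_pos'];R=o['eef_rot'];print(e,o['force'],o['moment'])
im=cv2.resize(c['color'][195:285,230:350,::-1],None,fx=6,fy=6,interpolation=cv2.INTER_CUBIC)
def pt(x,y,dz): return proj(c,e+R@[x,y,dz])[0]
for x,zs,y in((.014,(.0823,.0903),.004),(.008,(.0523,.0823),.006)):
  q=[pt(x,y,zs[0]),pt(x,-y,zs[0]),pt(x,-y,zs[1]),pt(x,y,zs[1])]
  cv2.polylines(im,[((np.array(q)-[230,195]+.5)*6).astype(int)],True,(0,0,255),1)
P=cloud(c);Q=P[190:240,240:345].reshape(-1,3);s=Q@[-R[1,0],R[0,0],0];a=Q@[R[0,0],R[1,0],0];s0=e@[-R[1,0],R[0,0],0];a0=e@[R[0,0],R[1,0],0]
for k in np.arange(-.02,.05,.003):
    m=(s-s0>=k)&(s-s0<k+.003)&(Q[:,2]>.045)&(Q[:,2]<.115)&(abs(a-a0)<.016)
    if m.any():print(round(k,3),m.sum(),(a[m].min()-a0).round(4),(a[m].max()-a0).round(4),np.percentile(Q[m][:,2],[50,90,98]).round(4))
cv2.imwrite('pics/c3.png',im)
E
```

```text
[ 0.64576643 -0.23312992  0.16173186] [-5.42391244  2.7978352  16.45986186] [ 0.50563577  1.1050781  -0.02807439]
-0.011 17 0.0108 0.0126 [0.0687 0.0709 0.0713]
-0.008 19 0.0093 0.0121 [0.0679 0.0702 0.0713]
-0.005 48 0.0117 0.0147 [0.0659 0.0778 0.0785]
-0.002 70 0.0126 0.0149 [0.0654 0.078  0.0787]
0.001 67 0.0119 0.015 [0.0661 0.0775 0.0785]
0.004 3 0.0094 0.0101 [0.0668 0.0671 0.0671]
0.007 27 0.0099 0.0121 [0.0679 0.0703 0.0709]
0.01 6 0.0106 0.0121 [0.0693 0.0701 0.0702]
```

View pics/c3.png

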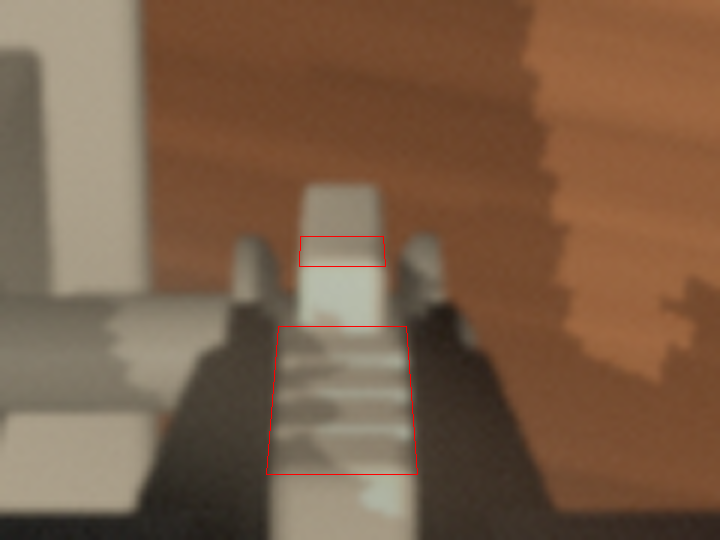

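The overlay matches the clip, so it has not slipped. The crown's underside is at about 70.5 mm and the axle centre at about 64.5 mm, which is home at 17 N. Next I unload and release.

Call:
arm_command(commands=[0, 0, 0.15, 0, 0, 0, 0.5, 0.05, 0, 0.15, 0, 0, 0, 0.5, 0.05, -0.04, 0.1, 0, 0, 0, 0.5, 0, 0, 0, 0, 0, 0, 0.5])

```text
clock: 14.12
ee_pos: [0.6459, -0.2333, 0.1633]
eef_rot: [[0.977, 0.211, 0.001], [0.211, -0.977, -0.001], [0.001, 0.001, -1.0]]
force: [-2.9, 2.2, 10.5]
grip_width: 0.0117
gripper_force: 55.0
```

Call:
arm_command(commands=[0, 0, 0.1, 0, 0, 0, 0.5, 0, 0, 0.1, 0, 0, 0, 0.5, 0, 0, 0.08, 0, 0, 0, 0.5, 0, 0, 0, 0, 0, 0, 0.5])

```text
clock: 14.45
ee_pos: [0.6457, -0.2332, 0.1644]
eef_rot: [[0.977, 0.211, 0.001], [0.211, -0.977, -0.001], [0.001, 0.001, -1.0]]
force: [-0.5, 1.0, 4.6]
grip_width: 0.0117
gripper_force: 55.0
```

Call:
arm_command(commands=[0, 0, 0.1, 0, 0, 0, 0.5, 0, 0, 0, 0, 0, 0, 2.4, 0, 0, 0, 0, 0, 0, 2.4, 0, 0, 0, 0, 0, 0, 2.4, 0, 0, 0, 0, 0, 0, 2.4], newtons=20)

```text
clock: 14.87
ee_pos: [0.645, -0.2329, 0.1636]
eef_rot: [[0.977, 0.211, -0.001], [0.211, -0.977, 0.001], [-0.001, -0.001, -1.0]]
force: [-0.2, -0.2, -0.4]
grip_width: 0.0239
gripper_force: 0.0
```

Call:
arm_command(commands=[0, 0, 0.5, 0, 0, 0, 2.4, 0, 0, 1, 0, 0, 0, 2.4, 0, 0, 1.5, 0, 0, 0, 2.4, 0, 0, 2, 0, 0, 0, 2.4, 0, 0, 2, 0, 0, 0, 2.4, 0, 0, 2, 0, 0, 0, 0, 0, 0, 0, 0, 0, 0, 0, 0, 0, 0, 0, 0, 0, 0])

```text
clock: 15.53
ee_pos: [0.6463, -0.2334, 0.2578]
eef_rot: [[0.977, 0.211, 0.005], [0.211, -0.977, -0.002], [0.004, 0.003, -1.0]]
force: [-0.4, -1.0, -0.7]
grip_width: 0.0097
gripper_force: 0.0
```

```bash
python3 - <<'E'
from h import *
c=cam('wrist');s=cam('scene');d=cam('side');o=bot.observe();e=o['ee_pos'];R=o['eef_rot'];print(e,o['force'],o['grip_width'])
im=cv2.resize(c['color'][:,:,::-1],(400,300));f=lambda c,u,v:cv2.resize(c['color'][v:v+75,u:u+100,::-1],(400,300),interpolation=cv2.INTER_CUBIC)
cv2.imwrite('pics/m4.png',np.vstack([np.hstack([im,f(c,265,160)]),np.hstack([f(s,150,140),f(d,250,100)])]))
P=cloud(c);Q=P.reshape(-1,3);C=c['color'].reshape(-1,3).astype(int)
L=(Q-[.6458,-.2332,0]);ux=np.array([.977,.211]);a=L[:,:2]@ux;b=L[:,:2]@[-.211,.977]
for k in np.arange(-.02,.03,.003):
    m=(b>=k)&(b<k+.003)&(abs(a)<.025)&(Q[:,2]>.04)&(Q[:,2]<.12)
    if m.any():print(round(k,3),m.sum(),a[m].min().round(4),a[m].max().round(4),np.percentile(Q[m][:,2],[2,50,98]).round(4))
b=(Q[:,2]>.09)&(Q[:,2]<.118)&(np.hypot(Q[:,0]-.534,Q[:,1]+.164)<.05);Q2=Q[b]
if b.sum()>20:print('pad',b.sum(),cv2.minAreaRect(Q2[:,:2].astype(np.float32)*1000),np.percentile(Q2[:,2],[2,50,98]))
for n,(u0,v0,u1,v1) in((s,(215,158,242,182)),(d,(309,160,330,182))):
    Q=cloud(n)[v0:v1,u0:u1].reshape(-1,3);b=(Q[:,2]>.09)&(Q[:,2]<.12)&(Q[:,0]<.56);Q=Q[b];r=Q-Q.mean(0);print(b.sum(),Q.mean(0),cv2.minAreaRect(Q[:,:2].astype(np.float32)*1000),np.percentile(Q[:,2],[2,98]))
E
```

```text
[ 0.64474852 -0.23277055  0.25299829] [-1.54069749  0.48477424  0.1592786 ] 0.001655112115047329
-0.014 19 -0.0029 0.0049 [0.0699 0.0724 0.074 ]
-0.011 54 -0.0089 0.0125 [0.0698 0.0746 0.0811]
-0.008 97 -0.0092 0.012 [0.0704 0.0794 0.112 ]
-0.005 145 -0.0063 0.0143 [0.0606 0.1115 0.1137]
-0.002 160 -0.0064 0.0147 [0.0599 0.1084 0.1138]
0.001 167 -0.0069 0.0146 [0.0604 0.1063 0.1139]
0.004 99 -0.0065 0.0123 [0.0654 0.1116 0.1138]
0.007 102 -0.0089 0.012 [0.0708 0.0787 0.0812]
0.01 43 -0.0048 0.009 [0.07   0.0747 0.0811]
0.013 53 -0.0049 0.0063 [0.0694 0.074  0.0759]
0.016 45 -0.0048 0.0064 [0.0694 0.0738 0.0758]
0.019 52 -0.0046 0.0064 [0.0696 0.074  0.0757]
0.022 44 -0.0047 0.0062 [0.0691 0.0738 0.076 ]
0.025 52 -0.0046 0.0063 [0.0689 0.0738 0.0759]
0.028 46 -0.0045 0.0062 [0.0678 0.0735 0.0754]
pad 698 ((551.2516479492188, -154.79598999023438), (23.880189895629883, 66.38532257080078), 86.91267395019531) [0.09542751 0.09879576 0.11152361]
242 [ 0.54065861 -0.16259395  0.10636061] ((541.603515625, -163.58010864257812), (40.65982437133789, 44.955936431884766), 12.289322853088379) [0.09761105 0.11234035]
222 [ 0.53630314 -0.16142234  0.10852768] ((539.1752319335938, -163.99551391601562), (38.684478759765625, 44.47926330566406), 13.014121055603027) [0.10091614 0.11339824]
```

View pics/m4.png

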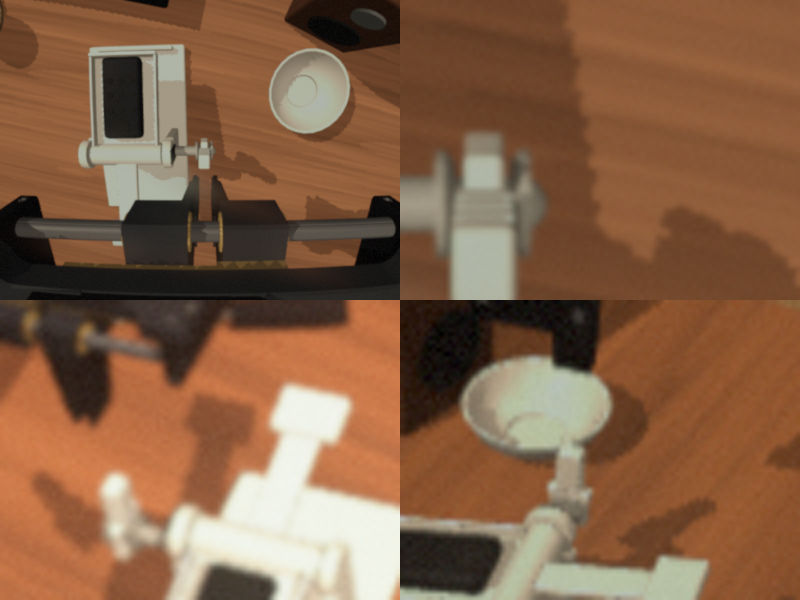

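The clip sits on the axle between the collars, its tab top at 113.7 mm and the axle centre at about 69.3 mm, so it is home. Next is the lever pad at about (0.5355, -0.1645, 0.106).

Call:
arm_command(commands=[-1.4, 0.85, 0, 0, 0, 0, 0, -2, 1.25, 0, 0, 0, 0, 0, -2, 1.25, 0, 0, 0, 0, 0, -2.2, 1.3, 0, 0, 0, 0, 0, -2, 1.25, -0.5, 0, 0, 0, 0, -1.4, 0.85, -1.5, 0, 0, 0, 0, 0, 0, -1.5, 0, 0, 0, 0, 0, 0, -1.2, 0, 0, 0, 0, 0, 0, -0.8, 0, 0, 0, 0, 0, 0, 0, 0, 0, 0, 0])

```text
clock: 16.52
ee_pos: [0.5342, -0.1652, 0.1963]
eef_rot: [[0.977, 0.211, -0.005], [0.211, -0.977, 0.002], [-0.004, -0.003, -1.0]]
force: [-0.4, -0.2, -1.2]
grip_width: 0.0002
gripper_force: 0.0
```

Call:
arm_command(commands=[0, 0, 0, 0, 0, 0, 0, 0, 0, 0, 0, 0, 0, 0])

```text
clock: 16.68
ee_pos: [0.536, -0.166, 0.2]
eef_rot: [[0.977, 0.211, 0.001], [0.211, -0.977, -0.0], [0.001, 0.0, -1.0]]
force: [0.2, 0.7, 0.8]
grip_width: 0.0003
gripper_force: 0.0
```

Call:
arm_command(commands=[-0.1, 0.05, -0.4, 0, 0, 0, 0, 0, 0, -0.4, 0, 0, 0, 0, 0, 0, -0.4, 0, 0, 0, 0, 0, 0, -0.4, 0, 0, 0, 0, 0, 0, -0.4, 0, 0, 0, 0, 0, 0, -0.4, 0, 0, 0, 0, 0, 0, -0.4, 0, 0, 0, 0, 0, 0, -0.4, 0, 0, 0, 0, 0, 0, -0.3, 0, 0, 0, 0, 0, 0, 0, 0, 0, 0, 0])

```text
clock: 17.52
ee_pos: [0.5341, -0.1652, 0.1637]
eef_rot: [[0.977, 0.211, -0.001], [0.211, -0.977, -0.0], [-0.001, 0.0, -1.0]]
force: [-0.3, -1.0, 1.1]
grip_width: 0.0005
gripper_force: 0.6
```

Call:
arm_command(commands=[0, 0, -0.2, 0, 0, 0, 0, 0, 0, -0.2, 0, 0, 0, 0, 0, 0, -0.2, 0, 0, 0, 0, 0, 0, 0, 0, 0, 0, 0])

```text
clock: 17.85
ee_pos: [0.5342, -0.1651, 0.1582]
eef_rot: [[0.977, 0.211, -0.001], [0.211, -0.977, -0.0], [-0.001, -0.0, -1.0]]
force: [-3.9, -1.5, 3.1]
grip_width: 0.0002
gripper_force: 1.7
```

Call:
arm_command(commands=[0, 0, -0.2, 0, 0, 0, 0, 0, 0, -0.2, 0, 0, 0, 0, 0, 0, 0, 0, 0, 0, 0])

```text
clock: 18.1
ee_pos: [0.5343, -0.1652, 0.1553]
eef_rot: [[0.977, 0.211, -0.001], [0.211, -0.977, 0.0], [-0.001, -0.0, -1.0]]
force: [-5.9, -1.5, 7.9]
grip_width: 0.0006
gripper_force: 4.4
```

Call:
arm_command(commands=[0, 0, -0.2, 0, 0, 0, 0, 0, 0, 0, 0, 0, 0, 0])

```text
clock: 18.27
ee_pos: [0.5345, -0.1652, 0.155]
eef_rot: [[0.977, 0.211, -0.001], [0.211, -0.977, 0.0], [-0.001, -0.0, -1.0]]
force: [-10.9, 1.3, 17.0]
grip_width: 0.0004
gripper_force: 9.2
```

Call:
arm_command(commands=[0, 0, -0.2, 0, 0, 0, 0, 0, 0, 0, 0, 0, 0, 0])

```text
clock: 18.43
ee_pos: [0.5346, -0.1653, 0.1548]
eef_rot: [[0.977, 0.212, -0.002], [0.212, -0.977, 0.0], [-0.002, -0.001, -1.0]]
force: [-15.3, 2.8, 25.7]
grip_width: 0.0007
gripper_force: 14.0
```

Firm stop at 77 mm with the force rising steeply, so the lever is fully down. I lift off and check.

Call:
arm_command(commands=[0, 0, 0.3, 0, 0, 0, 0, 0, 0, 0.4, 0, 0, 0, 0, 0, 0, 1, 0, 0, 0, 0, 0, 0, 2, 0, 0, 0, 0, -0.5, 0, 3, 0, 0, 0, 0, -1, 0, 3, 0, 0, 0, 0, -1, 0, 2, 0, 0, 0, 0, 0, 0, 0, 0, 0, 0, 0, 0, 0, 0, 0, 0, 0, 0, 0, 0, 0, 0, 0, 0, 0])

```text
clock: 19.27
ee_pos: [0.5092, -0.1647, 0.2664]
eef_rot: [[0.977, 0.211, -0.001], [0.211, -0.977, 0.001], [-0.001, -0.001, -1.0]]
force: [-1.1, -0.5, -1.0]
grip_width: 0.0005
gripper_force: 0.0
```

```bash
python3 - <<'E'
from h import *
w=cam('wrist');s=cam('scene');d=cam('side')
f=lambda c,u,v:cv2.resize(c['color'][v:v+75,u:u+100,::-1],(400,300),interpolation=cv2.INTER_CUBIC)
cv2.imwrite('pics/m5.png',np.vstack([np.hstack([cv2.resize(s['color'][:,:,::-1],(400,300)),cv2.resize(d['color'][:,:,::-1],(400,300))]),np.hstack([f(s,160,155),f(d,235,110)])]))
for n in(s,d,w):
    Q=cloud(n).reshape(-1,3);p=Q-[.5355,-.1645,0];a=p[:,:2]@[.977,.211];b=p[:,:2]@[-.211,.977];m=(abs(a)<.012)&(abs(b)<.018)&(Q[:,2]>.03)&(Q[:,2]<.13)
    if m.sum()>10:
        k=np.polyfit(a[m],Q[m][:,2],1);print('pad',m.sum(),'slope',k[0],'z',k[1])
    L=(Q-[.6458,-.2332,0]);m=(np.hypot(L[:,0],L[:,1])<.012)&(Q[:,2]<.13)
    if m.any():print('clip top',np.percentile(Q[m][:,2],98))
E
```

```text
pad 94 slope 0.11290823595155253 z 0.07572998459371437
clip top 0.11315240143206358
pad 109 slope 0.15199337125650092 z 0.07711659434616953
clip top 0.11468958569834327
pad 1124 slope 0.15172848827018115 z 0.07641168715021075
clip top 0.11404024363778686
```

View pics/m5.png

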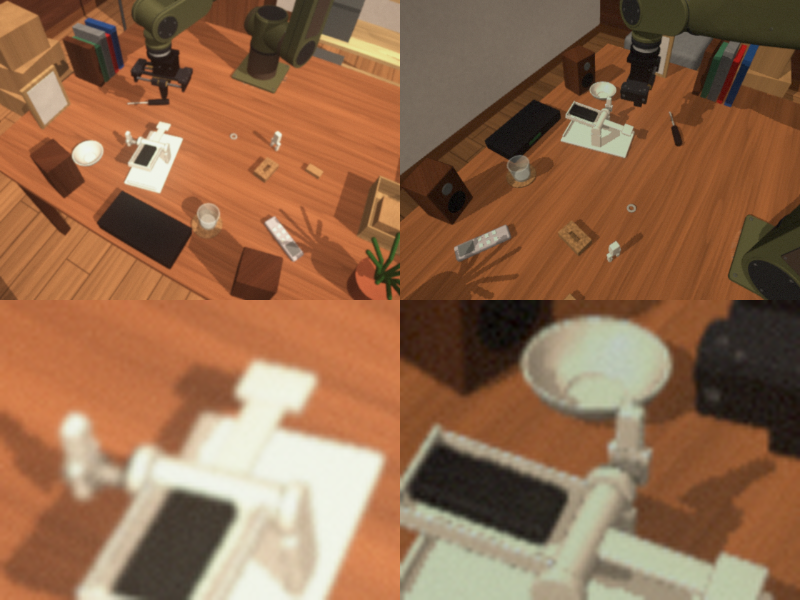

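The final picture shows the shelf raised with the remote still in it, the pad level at 76 mm, the clip on the axle, and the other things where they were.

```bash
python3 -c "
from rig import bot
print(bot.job_done())"
```

```text
the job is handed in; nothing more can be done
None
```

The clip is snapped home on the axle (peak push about 18 N) and released, the lever is pressed to its firm stop with the shelf staying up, nothing else looks moved, and I handed the job in at about 19 s; no verdict came back.

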